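# Zero the coffee grinder's burrs and set five clicks back

### The job

The burrs of the coffee grinder have just been cleaned and refitted, so its zero is lost. Turn the grind dial on its top clockwise until the burrs meet and it comes up firmly against its stop, without forcing it, then turn it back exactly five clicks and let go of it there. Leave everything else on the worktop where it is.

Things in the scene. Friction and masses are not known exactly. Their poses are not given: they have to be found in the camera images.
- grinder: The coffee grinder: grey head on a black body with an amber grounds box, 200 mm deep (x), 150 mm wide (y), fixed to the worktop, bean hopper off. Origin: centre of its underside, right under the dial's axis; z up, -x is its front with the grounds box. Head top at 207 mm; black collar under the dial, 104 mm across, top at 218 mm, with 24 white marks, one per click.
- dial (a joint): Angle of the grind dial. At 0 its orange-marked end points along the grinder's +x; it grows anticlockwise from above (coarser); clockwise brings the burrs together. It starts at 1.75 to 2.6 rad and clicks every 15 degrees (0.262 rad) into a notch that holds it with about 0.1 N m. Its stop was left to chance by the refitting, anywhere from -0.6 to 0.6 rad, and must be felt.
- dial_grip (a point): Point on the dial's vertical axis halfway up its finger bar, 240.5 mm above the worktop; x along the bar to the orange-marked end, z up. The dial is a grey disc 74 mm across, its top face at 226 mm, with an upright black finger bar across it: 50 mm long, 14 mm thick, 31 mm high (top at 257 mm).
- dial_axis (a point): Centre of the collar's top, under the dial, where the stop is. At the stop the dial rests in its last notch; the first click back is the notch 15 degrees on. The stop is sprung: it bears from 0.2 N m and stiffens by 1.5 N m per rad. 0.25 to 0.35 N m is firm; above 0.5 N m (24 N on dial_lug, the peg under the dial 22 mm off its axis) is forcing it and spoils the burrs.
- upper_burr (a point): Cutting face of the upper burr, on the dial's axis, out of sight in the head. The thread lifts it 0.1 mm per click anticlockwise. Its height above lower_burr is nought in the notch at the stop, 0.5 mm after five clicks back; readings are good to about 1 mm, too coarse to show the setting.
- lower_burr (a point): Cutting face of the lower burr, on the dial's axis, out of sight in the head; it stays put, at a height that differs each time by less than 0.3 mm.
- colander: Blue plastic colander, 224 mm across the rim, 270 mm over its two handles, 95 mm high; origin under its centre. To be left alone.
- butter_dish: Glass butter dish with cover, 100 by 180 mm (x, y), 73 mm high; origin under its centre. To be left alone.
- egg_cup: White ceramic egg cup, 50 mm across, 59 mm high; origin under its centre. To be left alone.
- hopper: The grinder's clear bean hopper with black lid, 142 mm across, 147 mm high, standing on the worktop; origin under its centre. To be left alone.
- brush: Cleaning brush lying flat, 170 mm long along its x; origin at its middle, underneath. To be left alone.

How it is judged (in metres and radians):
On the way:
1. the dial is turned clockwise and bears firmly on its stop (contact force between dial_lug and anything else above 10.5 N), for 0.1 s.
At the end, for the whole second after the job is handed in: The dial rests, released, in the fifth notch back from its stop (burr gap 0.5 mm, within a third of a click) (z of upper_burr in the frame of lower_burr between 0.000465 and 0.000535 m and velocity of joint dial between -0.05 and 0.05 rad/s); the robot touches nothing.
It fails at once if the dial is forced against its stop (contact force between dial_lug and anything else above 24 N).
It fails at once if a bystander on the worktop is pushed or lifted away (distance of any of colander, butter_dish, egg_cup, hopper, brush from where it was at the start of the episode above 0.02 m).
It also fails if it takes over 64 s, if anything falls off the work surface, if the arm or the gripper's body presses on something with over 40 N, if the wrist force passes 120 N, or if a joint passes its speed limit or range.

### The arm

A 6-joint arm with a two-finger parallel gripper is mounted at the origin on the work surface. World frame = base frame: x ahead of the robot, y to its left, z up, the work surface at z = 0. Lengths are in mm, angles in rad, forces in N, time in s.
With the tool pointing down it reaches from about 300 to 875 mm from the base axis. Payload 6.4 kg.
Tool frame: the origin (TCP) lies on the centre line of the jaws, within the pads' length; the fingertips stand 14 mm ahead of it and the grasp point (between the pads) lies 5 mm behind it; z points along the fingers, y is the line along which they close (so a half turn about z gives the same grasp; the last joint's range is limited). The gripper opens to 88 mm and grips with 3 to 60 N. Pads are 18 mm wide; open, the fingers measure 123 mm over their backs; the gripper's body (75 mm by 187 mm) begins 45 mm behind the grasp point.
Start: joints at [-1.459, 0.181, 1.607, -0, 1.354, -0.206], TCP at [179.691, -546.217, 252.714] pointing down, gripper open.
Joint ranges: [-2.99, 2.99], [-0.89, 2.07], [0.3, 2.58], [-1.14, 4.28], [0, 2.63], [-3.12, 3.12]. Speed limits (rad/s): [2.57, 2.57, 3.01, 3.14, 3.14, 3.14].

### API

Orientations are given as a unit quaternion [w, x, y, z].
In Python, from rig import telemetry, optics, ctrl gives the robot as it stands.
- The arm moves only by the tool play_rows, never from a script. Its argument "deltas" is a list of rows, each a list of 7 numbers: the shift along the tool's x, y, z in units of 25 mm (1.0 is 25 mm), then the turn, a rotation vector about the tool's x, y, z in units of 10 degrees (1.0 is 10 degrees), then the opening, from -1 (shut) to 1 (fully open). A call has 1 to 10 rows; each row shifts and turns the commanded pose from where the row before left it, along the tool's axes as they then stand; what a row does not reach is not made up. A row lasts 1/8 s, in which the tool goes at most 62.5 mm and 10.7 degrees, less where a joint would pass 70% of its speed; a pose out of reach is approached as far as the arm can. A call is refused whole if a number of a shift passes 1 or a number of a turn 1, either way. A call with a gripper value outside its range is refused whole. The fingers move at their own pace and stop on an object; "grip_force" is the grip in N (left out, the last holds). Time passes only in rows, so rows that do not move let the fingers close. It gives the time, the measured TCP pose, the force, the opening and the grip force at its end, in the units of the state.
- telemetry.get_obs(): the state, without advancing time (a new reading comes with each control period).
- optics.grab_frame(name): name is "side" or "top" or "wrist"; returns a dict with "frame" (400x640x3 uint8, red, green, blue), "range_z" (400x640 float32, mm along the optical axis (not along the pixel's ray), 0 where there is no reading), "fx", "fy", "cx", "cy" (pixels), "origin" and "orientation" of the camera in the world. Camera axes: x right, y down, z forward; pixel columns grow to the right and rows downward; lengths in mm; the calibration is good to about 2 mm. A picture is of the moment at which its call begins.
- ctrl.close_job(): hands the job in; it is judged then, once.
The state is a dict: "t": time; "joint_pos": joint angles; "qvel": joint speeds; "joint_torque": joint torques, N m; "ee_pos": TCP position; "eef_rot": TCP orientation; "ft_force": force on the tool from outside, world axes, zero at the start; "wrist_torque": the same for the moment, N m; "finger_gap": finger opening in mm; "grasp_force": force on a finger pad.
Only numpy, scipy, OpenCV 4.12 (cv2) and the standard library are available. Lean on these libraries where they do the work, as an engineer would, in place of code of your own. Each camera call takes 0.05 s, during which the arm holds its last target. There are 200 camera calls.

## Working session

There is one attempt and no reset: what is moved stays moved. The work goes in short steps, Python scripts to look and compute and a tool call to move; the robot and the scene stay as the last step left them, time stands still between calls to the robot, and variables do not carry over. Pictures are saved under pics/ and viewed, at most 10 in all, crops included, and the job is handed in when it is done.

Besides the shell and the picture viewer there is one more tool, called by a JSON object that holds its "op" and its "data". play_rows: Moves the arm, as the interface text tells. Its arguments: {"type":"object","properties":{"deltas":{"type":"array","items":{"type":"array","items":{"type":"number"}}},"grip_force":{"type":"number"}},"required":["deltas"]}

```bash
mkdir -p pics; ls
python3 - <<'E'
from rig import telemetry, optics
import cv2,numpy as np
o=telemetry.get_obs();print({k:np.round(v,3).tolist() for k,v in o.items()})
ims=[]
for n in("top","side"):
    f=optics.grab_frame(n);np.savez("pics/%s.npz"%n,**f)
    print(n,f["origin"],f["orientation"],f["fx"],f["cx"],f["cy"])
    cv2.imwrite("pics/%s0.png"%n,f["frame"][:,:,::-1])
E
```

```text
pics
{'t': 0.0, 'joint_pos': [-1.459, 0.182, 1.608, -0.0, 1.354, -0.206], 'qvel': [0.0, 0.001, -0.0, 0.0, 0.001, -0.001], 'joint_torque': [-0.0, -43.386, -34.185, 0.07, 0.038, -0.0], 'ee_pos': [179.624, -545.694, 251.833], 'eef_rot': [-0.001, 0.987, 0.158, 0.0], 'ft_force': [0.595, -0.435, 0.387], 'wrist_torque': [-0.002, 0.004, -0.046], 'grasp_force': 0.0, 'finger_gap': 87.964}
top [ 353.00752526  -45.5805134  1444.23006446] [-0.0643266   0.70646959 -0.70242314  0.05800465] 486.24098661309966 313.85873344797216 203.38705709923
side [ 128.92899848  655.14908292 1080.11435751] [ 0.09920132 -0.26737143  0.8920704  -0.3505453 ] 483.6364184942833 324.80127649766996 201.24806691026498
```

View pics/top0.png

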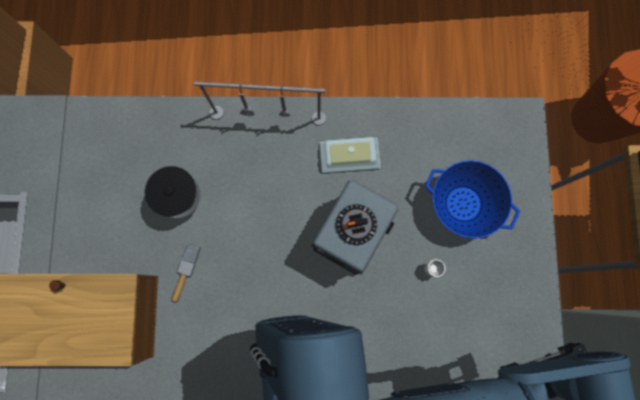

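View pics/side0.png

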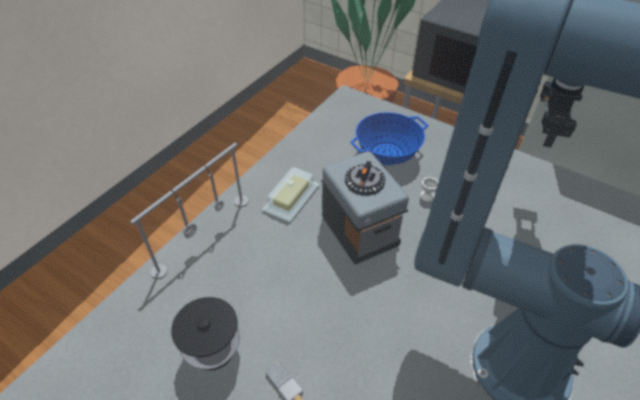

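The top view shows the grinder with its dial at about (357,224) and the orange mark left of it. The side view shows the dial at about (365,176). Next I measure from both views.

```bash
cat > h.py <<'E'
import numpy as np,cv2
from scipy.spatial.transform import Rotation as R
def rot(q): return R.from_quat([q[1],q[2],q[3],q[0]])
def ray(f,u,v):
    uv=np.atleast_2d(np.c_[u,v]).astype(float)
    d=np.c_[(uv[:,0]-f["cx"])/f["fx"],(uv[:,1]-f["cy"])/f["fy"],np.ones(len(uv))]
    return np.array(f["origin"]),rot(f["orientation"]).apply(d)
def plane(f,u,v,z):
    o,d=ray(f,u,v); return o+d*((z-o[2])/d[:,2])[:,None]
def tri(f,p,g,q):
    a,d=ray(f,*p);b,e=ray(g,*q);d=d[0];e=e[0]
    s=np.linalg.lstsq(np.c_[d,-e],b-a,rcond=None)[0]
    A=a+s[0]*d;B=b+s[1]*e;return (A+B)/2,np.linalg.norm(A-B)
def orange(f,box):
    hsv=cv2.cvtColor(f["frame"],cv2.COLOR_RGB2HSV)
    m=cv2.inRange(hsv,(3,130,100),(20,255,255));k=np.zeros_like(m);x0,x1,y0,y1=box;k[y0:y1,x0:x1]=255
    return m&k
E
python3 - <<'E'
from h import *
c={}
for n,box in(("top",(325,390,192,256)),("side",(340,392,150,202))):
    f=dict(np.load("pics/%s.npz"%n));x0,x1,y0,y1=box
    m=orange(f,box);ys,xs=np.nonzero(m);print(n,"orange",xs.mean(),ys.mean(),len(xs),np.median(f["range_z"][m>0]))
    o=(xs.mean(),ys.mean())
    P,d=ray(f,*[a.ravel() for a in np.meshgrid(np.arange(x0,x1),np.arange(y0,y1))])
    z=f["range_z"][y0:y1,x0:x1].ravel();W=P+d*z[:,None]
    for lo,hi in((203,211),(214,222),(223,231),(250,262)):
        s=(W[:,2]>lo)&(W[:,2]<hi)&(z>0)
        if s.sum(): print(lo,s.sum(),W[s].mean(0).round(1))
    g=cv2.cvtColor(f["frame"],cv2.COLOR_RGB2GRAY)[y0:y1,x0:x1]
    b=(g<70).astype(np.uint8)*255; b=cv2.morphologyEx(b,cv2.MORPH_CLOSE,np.ones((5,5)))
    cs=max(cv2.findContours(b,0,2)[0],key=cv2.contourArea)
    e=cv2.fitEllipse(cv2.convexHull(cs));ec=(e[0][0]+x0,e[0][1]+y0);print("ell",ec,e[1],plane(f,*ec,218),"orange at 257",plane(f,*o,257))
    c[n]=(f,ec,o)
    cv2.imwrite("pics/c_%s.png"%n,cv2.resize(f["frame"][y0:y1,x0:x1,::-1],None,fx=6,fy=6,interpolation=2))
print(tri(c["top"][0],c["top"][1],c["side"][0],c["side"][1]));print(tri(c["top"][0],c["top"][2],c["side"][0],c["side"][2]))
a,b=[cv2.imread("pics/c_%s.png"%n) for n in("top","side")]
a=cv2.resize(a,(390,390));b=cv2.resize(b,(390,390));cv2.imwrite("pics/crops.png",np.hstack([a,b]))
E
```

```text
top orange 351.14285714285717 222.8095238095238 21 1196.6923
203 1956 [ 518.1 -143.3  207.1]
214 609 [ 513.5 -140.1  218.3]
223 496 [ 513.7 -140.8  226.7]
250 116 [ 514.8 -140.6  255.7]
ell (355.495569229126, 224.560302734375) (39.71048355102539, 40.886802673339844) [[ 513.49058555 -139.95057811  218.        ]] orange at 257 [[ 512.66853738 -126.2847736   257.        ]]
side orange 364.05555555555554 170.72222222222223 18 1193.5962
203 1075 [ 517.6 -143.1  205.8]
214 435 [ 511.9 -130.9  217. ]
223 304 [ 515.2 -137.3  225.3]
250 80 [ 516.6 -139.5  254.3]
ell (365.89879035949707, 186.77388381958008) (14.61803150177002, 32.18330001831055) [[ 498.11151446 -114.82079228  218.        ]] orange at 257 [[ 512.79332783 -125.59589514  257.        ]]
(array([ 515.03645235, -143.45164435,  185.11243625]), np.float64(5.820335445894942))
(array([ 512.92639998, -126.26813456,  256.33933454]), np.float64(0.3578718384717819))
```

View pics/crops.png

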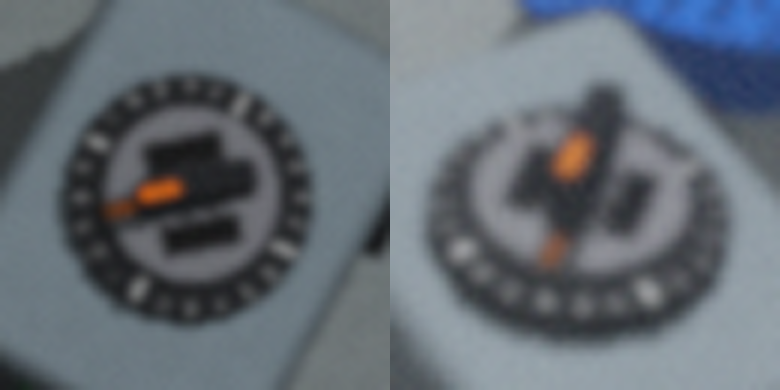

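The crops show the orange mark pointing roughly to world +y, with two dark patches on the disc either side of the bar. I'll check those patches, the bar's direction and the grinder's yaw.

Run:
```python
from h import *
f=dict(np.load("pics/top.npz"))
U,V=[a.ravel() for a in np.meshgrid(np.arange(310,400),np.arange(178,275))]
P,d=ray(f,U,V);z=f["range_z"][V,U];W=P+d*z[:,None]
r=np.hypot(W[:,0]-514,W[:,1]+140.5)
b=W[(W[:,2]>250)&(W[:,2]<262)&(r<40)];c=b[:,:2].mean(0)
rect=cv2.minAreaRect(b[:,:2].astype(np.float32));print("bar",rect,b.mean(0))
w,v=np.linalg.eigh(np.cov((b[:,:2]-c).T));print("dir",np.degrees(np.arctan2(v[1,1],v[0,1])))
h=W[(W[:,2]>203)&(W[:,2]<262)]; print("head",cv2.minAreaRect(h[:,:2].astype(np.float32)))
# dark patches in disc
g=cv2.cvtColor(f["frame"],cv2.COLOR_RGB2GRAY)[V,U]
u=v[:,1]; n=np.array([-u[1],u[0]]);t=(W[:,:2]-[514.2,-140.5])@u;s=(W[:,:2]-[514.2,-140.5])@n
for a in(-1,1):
    q=(np.abs(t)<10)&(s*a>10)&(s*a<24);print("patch",a,np.round(np.percentile(W[q,2],[5,50,95]),1),np.percentile(g[q],[10,50]))
```

```text
bar ((514.8734130859375, -140.59976196289062), (13.834189414978027, 49.24836349487305), 11.771588325500488) [ 514.80446223 -140.61840666  255.69102517]
dir 101.2854741342411
head ((514.3875732421875, -140.9337158203125), (147.0600128173828, 196.95082092285156), 60.746253967285156)
patch -1 [223.1 226.5 229.3] [26. 31.]
patch 1 [224.  226.9 230.3] [26. 36.]
```

{"op": "play_rows", "data": {"deltas": [[0,0,-1,0,0,0,1],[0.5,-0.3,-1,0,0,0,1],[1,-0.63,0,0,0,0,1],[1,-0.63,0,0,0,0,1],[1,-0.63,0,0,0,0,1],[1,-0.63,0,0,0,0,1],[1,-0.63,0,0,0,0,1],[1,-0.63,0,0,0,0,1],[1,-0.63,0,0,0,0,1],[1,-0.63,0,0,0,0,1]]}}

```text
t: 1.35
ee_pos: [340.2, -352.0, 302.3]
eef_rot: [-0.0, 0.987, 0.158, -0.0]
ft_force: [1.1, -0.0, -0.4]
finger_gap: 88.0
grasp_force: 0.0
```

{"op": "play_rows", "data": {"deltas": [[1,-0.63,0,0,0,0,1],[1,-0.63,0,0,0,0,1],[1,-0.63,0,0,0,0,1],[1,-0.63,0,0,0,0,1],[1,-0.63,0,0,0,0,1],[1,-0.63,0,0,0,0,1],[1,-0.63,0,0,0,0,1],[1,-0.63,0,0,0,0,1],[1,-0.63,0,0,0,0,1],[0.26,-0.18,0,0,0,0,1]]}}

```text
t: 2.6
ee_pos: [514.4, -140.5, 302.2]
eef_rot: [-0.0, 0.987, 0.159, -0.0]
ft_force: [-0.4, 0.4, -0.9]
finger_gap: 87.9
grasp_force: 0.0
```

{"op": "play_rows", "data": {"deltas": [[0,0,0,0,0,-1,0.2],[0,0,0,0,0,-1,0.2],[0,0,0,0,0,-1,0.2],[0,0,0,0,0,-1,0.2],[0,0,0,0,0,-1,0.2],[0,0,0,0,0,-1,0.2],[0,0,0,0,0,-1,0.2],[0,0,0,0,0,-1,0.2],[0,0,0,0,0,-0.33,0.2],[0,0,0,0,0,0,0.2]]}}

```text
t: 3.85
ee_pos: [513.6, -142.3, 302.5]
eef_rot: [-0.0, 0.633, 0.774, -0.0]
ft_force: [-0.4, 0.4, -0.6]
finger_gap: 53.0
grasp_force: 0.0
```

```bash
cat > st.py <<'E'
from rig import telemetry
from h import *
o=telemetry.get_obs();x=rot(o["eef_rot"]).apply([1,0,0])
print("t",round(o["t"],2),"pos",np.round(o["ee_pos"],1),"xang %.2f"%np.degrees(np.arctan2(x[1],x[0])),"F",np.round(o["ft_force"],1),"M",np.round(o["wrist_torque"],3),"gap",round(o["finger_gap"],1),"g",round(o["grasp_force"],1),"q1,q6",np.degrees(o["joint_pos"])[[0,5]].round(1),"tau6",round(o["joint_torque"][5],3))
E
python3 st.py
python3 - <<'E'
from rig import optics
from h import *
f=optics.grab_frame("wrist");np.savez("pics/w.npz",**f);print(f["origin"]);cv2.imwrite("pics/w0.png",f["frame"][:,:,::-1])
E
```

```text
t 3.85 pos [ 513.6 -142.3  302.5] xang 101.44 F [-0.4  0.4 -0.6] M [ 0.011 -0.106  0.014] gap 53.0 g 0.0 q1,q6 [-28.2 -39.7] tau6 -0.355
[498.41101465 -66.9172059  433.98894294]
```

View pics/w0.png

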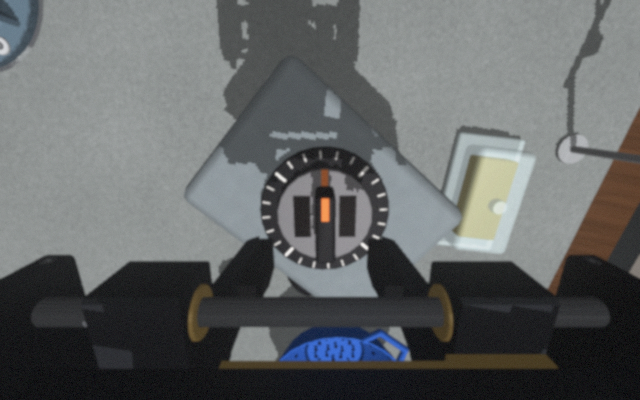

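Wrist view: the bar is at column 325, upright in the image and centred between the fingers (tips at about 258 and 385), and the disc centre is at about (325,207). Now a quick second-view check of its position.

Run:
```python
from h import *
f=dict(np.load("pics/w.npz"));t=dict(np.load("pics/top.npz"))
g=cv2.cvtColor(f["frame"],cv2.COLOR_RGB2GRAY)
m=orange(f,(290,360,190,230));ys,xs=np.nonzero(m);u,v=xs.mean(),ys.mean();print(u,v,plane(f,u,v,257))
print("tri orange",tri(t,(351.14,222.81),f,(u,v)))
U,V=[a.ravel() for a in np.meshgrid(np.arange(255,395),np.arange(140,240))]
P,d=ray(f,U,V);z=f["range_z"][V,U];W=P+d*z[:,None]
for lo,hi in((222,230),(251,262)):
    b=W[(W[:,2]>lo)&(W[:,2]<hi)&(np.hypot(W[:,0]-514,W[:,1]+140)<40)&(z>0)]
    print(lo,len(b),b.mean(0).round(1),cv2.minAreaRect(b[:,:2].astype(np.float32)))
```

```text
324.53909465020575 209.15226337448559 [[ 513.2179868  -126.15834343  257.        ]]
tri orange (array([ 513.03733539, -126.38619498,  256.14048413]), np.float64(0.51323771353709))
222 4564 [ 515.4 -134.3  225.4] ((515.3414916992188, -133.76565551757812), (72.66265869140625, 57.193458557128906), 11.590539932250977)
251 922 [ 514.9 -132.1  255. ] ((515.0673217773438, -133.4027099609375), (13.608697891235352, 32.397361755371094), 12.296568870544434)
```

{"op": "play_rows", "data": {"deltas": [[0.06,0.07,0.9,0,0,0,0.2],[0,0,0.9,0,0,0,0.2],[0,0,0.54,0,0,0,0.2],[0,0,0,0,0,0,0.2],[0,0,0,0,0,0,-1],[0,0,0,0,0,0,-1],[0,0,0,0,0,0,-1],[0,0,0,0,0,0,-1]], "grip_force": 25}}

```text
t: 4.9
ee_pos: [515.7, -139.9, 244.5]
eef_rot: [0.0, 0.633, 0.774, 0.0]
ft_force: [8.9, 1.5, 1.5]
finger_gap: 15.1
grasp_force: 5.6
```

```bash
python3 st.py
```

```text
t 4.9 pos [ 515.7 -139.9  244.5] xang 101.50 F [8.9 1.5 1.5] M [ 0.25  -1.887  0.117] gap 15.1 g 5.6 q1,q6 [-27.9 -39.4] tau6 0.026
```

{"op": "play_rows", "data": {"deltas": [[0,0,0,0,0,0,-1],[0,0,0,0,0,0,-1]]}}

```text
t: 5.15
ee_pos: [516.3, -139.8, 244.6]
eef_rot: [0.001, 0.633, 0.774, 0.001]
ft_force: [5.2, 0.4, -0.6]
finger_gap: 14.3
grasp_force: 25.0
```

```bash
python3 st.py
```

```text
t 5.15 pos [ 516.3 -139.8  244.6] xang 101.51 F [ 5.2  0.4 -0.6] M [ 0.117 -0.841 -0.009] gap 14.3 g 25.0 q1,q6 [-27.9 -39.4] tau6 0.008
```

{"op": "play_rows", "data": {"deltas": [[0,0.04,0,0,0,0.3,-1],[0,0,0,0,0,0.7,-1],[0,0,0,0,0,0.7,-1],[0,0,0,0,0,0.7,-1],[0,0,0,0,0,0.7,-1],[0,0,0,0,0,0.7,-1],[0,0,0,0,0,0.7,-1],[0,0,0,0,0,0.7,-1],[0,0,0,0,0,0.3,-1],[0,0,0,0,0,0,-1]]}}

```text
t: 6.4
ee_pos: [518.9, -140.6, 244.7]
eef_rot: [0.002, 0.919, 0.394, 0.002]
ft_force: [13.0, -2.5, -5.8]
finger_gap: 13.9
grasp_force: 25.0
```

```bash
python3 st.py
```

```text
t 6.4 pos [ 518.9 -140.6  244.7] xang 46.45 F [13.  -2.5 -5.8] M [-0.39  -1.995 -0.052] gap 13.9 g 25.0 q1,q6 [-27.9  15.7] tau6 0.166
```

{"op": "play_rows", "data": {"deltas": [[0.05,0.08,0,0,0,0,-1],[0,0,0,0,0,0,-1]]}}

```text
t: 6.65
ee_pos: [519.1, -140.6, 244.6]
eef_rot: [0.0, 0.919, 0.395, 0.0]
ft_force: [2.9, -1.7, 1.2]
finger_gap: 14.2
grasp_force: 25.0
```

```bash
python3 st.py
```

```text
t 6.65 pos [ 519.1 -140.6  244.6] xang 46.50 F [ 2.9 -1.7  1.2] M [-0.203 -0.416  0.048] gap 14.2 g 25.0 q1,q6 [-27.8  15.7] tau6 0.007
```

{"op": "play_rows", "data": {"deltas": [[0,0,0,0,0,0.5,-1],[0,0,0,0,0,0.7,-1],[0,0,0,0,0,0.7,-1],[0,0,0,0,0,0.6,-1],[0,0,0,0,0,0.5,-1],[0,0,0,0,0,0,-1]]}}

```text
t: 7.4
ee_pos: [519.8, -141.8, 244.6]
eef_rot: [0.002, 0.99, 0.143, 0.001]
ft_force: [6.5, -6.7, -3.2]
finger_gap: 13.9
grasp_force: 25.0
```

```bash
python3 st.py
```

```text
t 7.4 pos [ 519.8 -141.8  244.6] xang 16.41 F [ 6.5 -6.7 -3.2] M [-0.964 -1.075 -0.076] gap 13.9 g 25.0 q1,q6 [-27.8  45.8] tau6 0.272
```

{"op": "play_rows", "data": {"deltas": [[0,0,0,0,0,0.35,-1],[0,0,0,0,0,0,-1]]}}

```text
t: 7.65
ee_pos: [519.9, -142.0, 244.6]
eef_rot: [0.002, 0.994, 0.113, 0.001]
ft_force: [7.3, -6.4, -3.4]
finger_gap: 13.5
grasp_force: 25.0
```

```bash
python3 st.py
```

```text
t 7.65 pos [ 519.9 -142.   244.6] xang 12.92 F [ 7.3 -6.4 -3.4] M [-1.064 -1.08  -0.03 ] gap 13.5 g 25.0 q1,q6 [-27.9  49.2] tau6 0.183
```

{"op": "play_rows", "data": {"deltas": [[0,0,0,0,0,0.35,-1],[0,0,0,0,0,0,-1]]}}

```text
t: 7.9
ee_pos: [519.9, -142.2, 244.6]
eef_rot: [0.002, 0.997, 0.082, 0.002]
ft_force: [7.0, -6.4, -3.6]
finger_gap: 13.9
grasp_force: 25.0
```

```bash
python3 st.py
```

```text
t 7.9 pos [ 519.9 -142.2  244.6] xang 9.43 F [ 7.  -6.4 -3.6] M [-1.164 -1.092  0.063] gap 13.9 g 25.0 q1,q6 [-27.9  52.7] tau6 0.284
```

{"op": "play_rows", "data": {"deltas": [[0.06,0.07,0,0,0,0.2,-1],[0,0,0,0,0,0,-1]]}}

```text
t: 8.15
ee_pos: [520.1, -142.4, 244.6]
eef_rot: [0.001, 0.998, 0.065, -0.0]
ft_force: [-2.0, -4.0, 4.7]
finger_gap: 13.6
grasp_force: 25.0
```

```bash
python3 st.py
```

```text
t 8.15 pos [ 520.1 -142.4  244.6] xang 7.48 F [-2.  -4.   4.7] M [-0.619  0.367  0.007] gap 13.6 g 25.0 q1,q6 [-27.9  54.7] tau6 0.173
```

{"op": "play_rows", "data": {"deltas": [[0,0,0,0,0,0.25,-1],[0,0,0,0,0,0,-1]]}}

```text
t: 8.4
ee_pos: [520.1, -142.5, 244.5]
eef_rot: [0.001, 0.999, 0.044, -0.0]
ft_force: [-2.5, -4.8, 3.8]
finger_gap: 13.7
grasp_force: 25.0
```

```bash
python3 st.py
```

```text
t 8.4 pos [ 520.1 -142.5  244.5] xang 4.99 F [-2.5 -4.8  3.8] M [-0.724  0.389 -0.07 ] gap 13.7 g 25.0 q1,q6 [-27.9  57.2] tau6 0.14
```

{"op": "play_rows", "data": {"deltas": [[0,0.04,0,0,0,0.3,-1],[0,0,0,0,0,0,-1]]}}

```text
t: 8.65
ee_pos: [520.1, -142.7, 244.5]
eef_rot: [0.0, 1.0, 0.018, -0.0]
ft_force: [-3.3, -0.6, 5.4]
finger_gap: 13.7
grasp_force: 25.0
```

```bash
python3 st.py
```

```text
t 8.65 pos [ 520.1 -142.7  244.5] xang 2.02 F [-3.3 -0.6  5.4] M [-0.15   0.481 -0.033] gap 13.7 g 25.0 q1,q6 [-27.9  60.1] tau6 0.179
```

{"op": "play_rows", "data": {"deltas": [[0,0,0,0,0,0.3,-1],[0,0,0,0,0,0,-1]]}}

```text
t: 8.9
ee_pos: [520.1, -142.9, 244.5]
eef_rot: [0.0, 1.0, -0.008, -0.0]
ft_force: [-3.6, -3.8, 5.2]
finger_gap: 13.7
grasp_force: 25.0
```

```bash
python3 st.py
```

```text
t 8.9 pos [ 520.1 -142.9  244.5] xang -0.96 F [-3.6 -3.8  5.2] M [-0.375  0.588 -0.208] gap 13.7 g 25.0 q1,q6 [-27.9  63. ] tau6 0.054
```

{"op": "play_rows", "data": {"deltas": [[0,0,0,0,0,0.3,-1],[0,0,0,0,0,0,-1]]}}

```text
t: 9.15
ee_pos: [520.2, -143.0, 244.5]
eef_rot: [0.0, 0.999, -0.034, -0.0]
ft_force: [-2.7, -3.1, 5.2]
finger_gap: 13.6
grasp_force: 25.0
```

```bash
python3 st.py
```

```text
t 9.15 pos [ 520.2 -143.   244.5] xang -3.95 F [-2.7 -3.1  5.2] M [-0.434  0.552 -0.041] gap 13.6 g 25.0 q1,q6 [-27.9  66. ] tau6 0.21
```

{"op": "play_rows", "data": {"deltas": [[0,0,0,0,0,0.3,-1],[0,0,0,0,0,0,-1]]}}

```text
t: 9.4
ee_pos: [520.1, -143.1, 244.6]
eef_rot: [0.001, 0.998, -0.061, -0.0]
ft_force: [-4.6, -3.7, 5.4]
finger_gap: 13.8
grasp_force: 25.0
```

```bash
python3 st.py
```

```text
t 9.4 pos [ 520.1 -143.1  244.6] xang -6.94 F [-4.6 -3.7  5.4] M [-0.548  0.57   0.048] gap 13.8 g 25.0 q1,q6 [-28.  69.] tau6 0.26
```

{"op": "play_rows", "data": {"deltas": [[-0.04,0.03,0,0,0,0.25,-1],[0,0,0,0,0,0,-1]]}}

```text
t: 9.65
ee_pos: [520.0, -143.3, 244.6]
eef_rot: [0.0, 0.997, -0.082, 0.001]
ft_force: [2.4, -1.6, 2.7]
finger_gap: 13.8
grasp_force: 25.0
```

```bash
python3 st.py
```

```text
t 9.65 pos [ 520.  -143.3  244.6] xang -9.42 F [ 2.4 -1.6  2.7] M [-0.196 -0.244 -0.069] gap 13.8 g 25.0 q1,q6 [-28.   71.4] tau6 0.163
```

{"op": "play_rows", "data": {"deltas": [[0,0,0,0,0,0.25,-1],[0,0,0,0,0,0,-1]]}}

```text
t: 9.9
ee_pos: [520.0, -143.4, 244.6]
eef_rot: [0.0, 0.995, -0.104, 0.001]
ft_force: [3.0, -2.7, 2.9]
finger_gap: 14.1
grasp_force: 25.0
```

```bash
python3 st.py
```

```text
t 9.9 pos [ 520.  -143.4  244.6] xang -11.90 F [ 3.  -2.7  2.9] M [-0.343 -0.328 -0.021] gap 14.1 g 25.0 q1,q6 [-28.   73.9] tau6 0.188
```

{"op": "play_rows", "data": {"deltas": [[0,0,0,0,0,0.4,-1],[0,0,0,0,0,0,-1]]}}

```text
t: 10.15
ee_pos: [519.9, -143.6, 244.5]
eef_rot: [0.0, 0.99, -0.138, 0.001]
ft_force: [3.7, -3.9, 4.3]
finger_gap: 14.1
grasp_force: 25.0
```

```bash
python3 st.py
```

```text
t 10.15 pos [ 519.9 -143.6  244.5] xang -15.90 F [ 3.7 -3.9  4.3] M [-0.456 -0.373 -0.154] gap 14.1 g 25.0 q1,q6 [-28.1  77.8] tau6 0.235
```

{"op": "play_rows", "data": {"deltas": [[0,0,0,0,0,0.3,-1],[0,0,0,0,0,0,-1]]}}

```text
t: 10.4
ee_pos: [519.9, -143.7, 244.6]
eef_rot: [0.0, 0.986, -0.164, 0.001]
ft_force: [2.6, -4.5, 2.8]
finger_gap: 13.8
grasp_force: 25.0
```

```bash
python3 st.py
```

```text
t 10.4 pos [ 519.9 -143.7  244.6] xang -18.86 F [ 2.6 -4.5  2.8] M [-0.517 -0.45  -0.089] gap 13.8 g 25.0 q1,q6 [-28.1  80.8] tau6 0.224
```

{"op": "play_rows", "data": {"deltas": [[0,0,0,0,0,0.3,-1],[0,0,0,0,0,0,-1]]}}

```text
t: 10.65
ee_pos: [519.8, -143.9, 244.6]
eef_rot: [0.001, 0.982, -0.19, 0.001]
ft_force: [1.9, -5.0, 5.1]
finger_gap: 13.9
grasp_force: 25.0
```

```bash
python3 st.py
```

```text
t 10.65 pos [ 519.8 -143.9  244.6] xang -21.86 F [ 1.9 -5.   5.1] M [-0.674 -0.299  0.047] gap 13.9 g 25.0 q1,q6 [-28.1  83.8] tau6 0.236
```

{"op": "play_rows", "data": {"deltas": [[0,0.04,0,0,0,0.25,-1],[0,0,0,0,0,0,-1]]}}

```text
t: 10.9
ee_pos: [519.7, -144.1, 244.5]
eef_rot: [-0.0, 0.978, -0.211, 0.001]
ft_force: [4.4, -1.8, 3.4]
finger_gap: 13.5
grasp_force: 25.0
```

```bash
python3 st.py
```

```text
t 10.9 pos [ 519.7 -144.1  244.5] xang -24.35 F [ 4.4 -1.8  3.4] M [-0.18  -0.672 -0.046] gap 13.5 g 25.0 q1,q6 [-28.1  86.2] tau6 0.139
```

{"op": "play_rows", "data": {"deltas": [[0,0,0,0,0,0.25,-1],[0,0,0,0,0,0,-1]]}}

```text
t: 11.15
ee_pos: [519.7, -144.2, 244.6]
eef_rot: [-0.0, 0.973, -0.232, 0.001]
ft_force: [5.4, -2.3, 4.6]
finger_gap: 13.5
grasp_force: 25.0
```

```bash
python3 st.py
```

```text
t 11.15 pos [ 519.7 -144.2  244.6] xang -26.86 F [ 5.4 -2.3  4.6] M [-0.145 -0.721 -0.055] gap 13.5 g 25.0 q1,q6 [-28.1  88.7] tau6 0.129
```

{"op": "play_rows", "data": {"deltas": [[0,0,0,0,0,0.4,-1],[0,0,0,0,0,0,-1]]}}

```text
t: 11.4
ee_pos: [519.6, -144.4, 244.6]
eef_rot: [0.0, 0.964, -0.266, 0.001]
ft_force: [4.8, -2.4, 3.8]
finger_gap: 13.7
grasp_force: 25.0
```

```bash
python3 st.py
```

```text
t 11.4 pos [ 519.6 -144.4  244.6] xang -30.89 F [ 4.8 -2.4  3.8] M [-0.317 -0.661 -0.152] gap 13.7 g 25.0 q1,q6 [-28.2  92.7] tau6 0.146
```

{"op": "play_rows", "data": {"deltas": [[0,0,0,0,0,0.3,-1],[0,0,0,0,0,0,-1]]}}

```text
t: 11.65
ee_pos: [519.5, -144.5, 244.6]
eef_rot: [0.0, 0.957, -0.291, 0.001]
ft_force: [3.6, -3.8, 4.5]
finger_gap: 13.9
grasp_force: 25.0
```

```bash
python3 st.py
```

```text
t 11.65 pos [ 519.5 -144.5  244.6] xang -33.87 F [ 3.6 -3.8  4.5] M [-0.411 -0.616 -0.007] gap 13.9 g 25.0 q1,q6 [-28.2  95.7] tau6 0.2
```

{"op": "play_rows", "data": {"deltas": [[0,0,0,0,0,0.3,-1],[0,0,0,0,0,0,-1]]}}

```text
t: 11.9
ee_pos: [519.4, -144.6, 244.5]
eef_rot: [0.0, 0.949, -0.316, 0.001]
ft_force: [4.5, -3.3, 4.3]
finger_gap: 13.7
grasp_force: 25.0
```

```bash
python3 st.py
```

```text
t 11.9 pos [ 519.4 -144.6  244.5] xang -36.87 F [ 4.5 -3.3  4.3] M [-0.379 -0.599 -0.005] gap 13.7 g 25.0 q1,q6 [-28.2  98.7] tau6 0.259
```

{"op": "play_rows", "data": {"deltas": [[0.03,0,0,0,0,0.25,-1],[0,0,0,0,0,0,-1]]}}

```text
t: 12.15
ee_pos: [519.4, -144.7, 244.5]
eef_rot: [0.0, 0.942, -0.337, -0.0]
ft_force: [0.1, -3.1, 7.1]
finger_gap: 13.7
grasp_force: 25.0
```

```bash
python3 st.py
```

```text
t 12.15 pos [ 519.4 -144.7  244.5] xang -39.36 F [ 0.1 -3.1  7.1] M [-0.204 -0.119  0.015] gap 13.7 g 25.0 q1,q6 [-28.2 101.2] tau6 0.133
```

{"op": "play_rows", "data": {"deltas": [[0,0,0,0,0,0.25,-1],[0,0,0,0,0,0,-1]]}}

```text
t: 12.4
ee_pos: [519.3, -144.8, 244.5]
eef_rot: [0.0, 0.934, -0.357, -0.0]
ft_force: [-0.5, -2.9, 7.0]
finger_gap: 13.7
grasp_force: 25.0
```

```bash
python3 st.py
```

```text
t 12.4 pos [ 519.3 -144.8  244.5] xang -41.87 F [-0.5 -2.9  7. ] M [-0.313 -0.064 -0.001] gap 13.7 g 25.0 q1,q6 [-28.2 103.7] tau6 0.144
```

{"op": "play_rows", "data": {"deltas": [[0,0,0,0,0,0.4,-1],[0,0,0,0,0,0,-1]]}}

```text
t: 12.65
ee_pos: [519.2, -145.0, 244.6]
eef_rot: [0.001, 0.921, -0.39, -0.0]
ft_force: [-0.6, -3.0, 7.4]
finger_gap: 14.0
grasp_force: 25.0
```

```bash
python3 st.py
```

```text
t 12.65 pos [ 519.2 -145.   244.6] xang -45.90 F [-0.6 -3.   7.4] M [-0.357  0.049 -0.115] gap 14.0 g 25.0 q1,q6 [-28.2 107.7] tau6 0.166
```

{"op": "play_rows", "data": {"deltas": [[0,0,0,0,0,0.3,-1],[0,0,0,0,0,0,-1]]}}

```text
t: 12.9
ee_pos: [519.1, -145.1, 244.5]
eef_rot: [0.001, 0.91, -0.414, -0.001]
ft_force: [-1.5, -4.6, 6.9]
finger_gap: 13.9
grasp_force: 25.0
```

```bash
python3 st.py
```

```text
t 12.9 pos [ 519.1 -145.1  244.5] xang -48.88 F [-1.5 -4.6  6.9] M [-0.397  0.126 -0.015] gap 13.9 g 25.0 q1,q6 [-28.2 110.7] tau6 0.209
```

{"op": "play_rows", "data": {"deltas": [[0,0,0,0,0,0.3,-1],[0,0,0,0,0,0,-1]]}}

```text
t: 13.15
ee_pos: [519.0, -145.2, 244.5]
eef_rot: [0.001, 0.899, -0.437, -0.001]
ft_force: [-1.6, -3.9, 6.7]
finger_gap: 14.0
grasp_force: 25.0
```

```bash
python3 st.py
```

```text
t 13.15 pos [ 519.  -145.2  244.5] xang -51.86 F [-1.6 -3.9  6.7] M [-0.473  0.177  0.107] gap 14.0 g 25.0 q1,q6 [-28.2 113.7] tau6 0.302
```

{"op": "play_rows", "data": {"deltas": [[0,0,0,0,0,0.15,-1],[0,0,0,0,0,0,-1]]}}

```text
t: 13.4
ee_pos: [518.9, -145.2, 244.6]
eef_rot: [0.001, 0.894, -0.449, -0.001]
ft_force: [-1.8, -4.5, 7.2]
finger_gap: 13.8
grasp_force: 25.0
```

```bash
python3 st.py
```

```text
t 13.4 pos [ 518.9 -145.2  244.6] xang -53.36 F [-1.8 -4.5  7.2] M [-0.519  0.217  0.007] gap 13.8 g 25.0 q1,q6 [-28.2 115.2] tau6 0.096
```

{"op": "play_rows", "data": {"deltas": [[0,0,0,0,0,0.15,-1],[0,0,0,0,0,0,-1]]}}

```text
t: 13.65
ee_pos: [518.8, -145.2, 244.5]
eef_rot: [0.001, 0.888, -0.461, -0.001]
ft_force: [-2.5, -4.3, 8.5]
finger_gap: 13.7
grasp_force: 25.0
```

```bash
python3 st.py
```

```text
t 13.65 pos [ 518.8 -145.2  244.5] xang -54.86 F [-2.5 -4.3  8.5] M [-0.577  0.295  0.02 ] gap 13.7 g 25.0 q1,q6 [-28.2 116.7] tau6 0.127
```

{"op": "play_rows", "data": {"deltas": [[0,0,0,0,0,0.3,-1],[0,0,0,0,0,0,-1]]}}

```text
t: 13.9
ee_pos: [518.7, -145.3, 244.5]
eef_rot: [0.001, 0.875, -0.484, -0.001]
ft_force: [-2.7, -4.8, 7.5]
finger_gap: 13.7
grasp_force: 25.0
```

```bash
python3 st.py
```

```text
t 13.9 pos [ 518.7 -145.3  244.5] xang -57.89 F [-2.7 -4.8  7.5] M [-0.603  0.334  0.021] gap 13.7 g 25.0 q1,q6 [-28.2 119.7] tau6 0.181
```

{"op": "play_rows", "data": {"deltas": [[0,0,0,0,0,0.3,-1],[0,0,0,0,0,0,-1]]}}

```text
t: 14.15
ee_pos: [518.6, -145.4, 244.5]
eef_rot: [0.001, 0.862, -0.507, -0.001]
ft_force: [-4.7, -5.2, 7.4]
finger_gap: 13.8
grasp_force: 25.0
```

```bash
python3 st.py
```

```text
t 14.15 pos [ 518.6 -145.4  244.5] xang -60.89 F [-4.7 -5.2  7.4] M [-0.63   0.492 -0.161] gap 13.8 g 25.0 q1,q6 [-28.2 122.7] tau6 0.066
```

{"op": "play_rows", "data": {"deltas": [[0,0,0,0,0,0.25,-1],[0,0,0,0,0,0,-1]]}}

```text
t: 14.4
ee_pos: [518.5, -145.5, 244.5]
eef_rot: [0.001, 0.851, -0.525, -0.001]
ft_force: [-4.4, -5.6, 8.0]
finger_gap: 13.7
grasp_force: 25.0
```

```bash
python3 st.py
```

```text
t 14.4 pos [ 518.5 -145.5  244.5] xang -63.38 F [-4.4 -5.6  8. ] M [-0.689  0.475 -0.022] gap 13.7 g 25.0 q1,q6 [-28.2 125.2] tau6 0.169
```

{"op": "play_rows", "data": {"deltas": [[0,0.04,0,0,0,0.2,-1],[0,0,0,0,0,0,-1]]}}

```text
t: 14.65
ee_pos: [518.3, -145.6, 244.5]
eef_rot: [0.001, 0.842, -0.54, -0.0]
ft_force: [-0.4, -4.2, 5.4]
finger_gap: 13.7
grasp_force: 25.0
```

```bash
python3 st.py
```

```text
t 14.65 pos [ 518.3 -145.6  244.5] xang -65.37 F [-0.4 -4.2  5.4] M [-0.415 -0.03  -0.013] gap 13.7 g 25.0 q1,q6 [-28.3 127.1] tau6 0.155
```

{"op": "play_rows", "data": {"deltas": [[0,0,0,0,0,0.15,-1],[0,0,0,0,0,0,-1]]}}

```text
t: 14.9
ee_pos: [518.3, -145.6, 244.6]
eef_rot: [0.001, 0.835, -0.551, -0.0]
ft_force: [-0.7, -3.9, 7.4]
finger_gap: 13.7
grasp_force: 25.0
```

```bash
python3 st.py
python3 - <<'E'
from rig import optics
from h import *
a=[]
for n in("wrist","side","top"):
    f=optics.grab_frame(n)
    a.append(f["frame"][:,:,::-1])
w=a[0][100:400,170:470];s=cv2.resize(a[1][130:210,330:410],(300,300));t=cv2.resize(a[2][180:270,310:400],(200,300)) 
cv2.imwrite("pics/w1.png",np.hstack([w,s,t]))
E
```

```text
t 14.9 pos [ 518.3 -145.6  244.6] xang -66.84 F [-0.7 -3.9  7.4] M [-0.5    0.046  0.18 ] gap 13.7 g 25.0 q1,q6 [-28.3 128.6] tau6 0.274
```

View pics/w1.png

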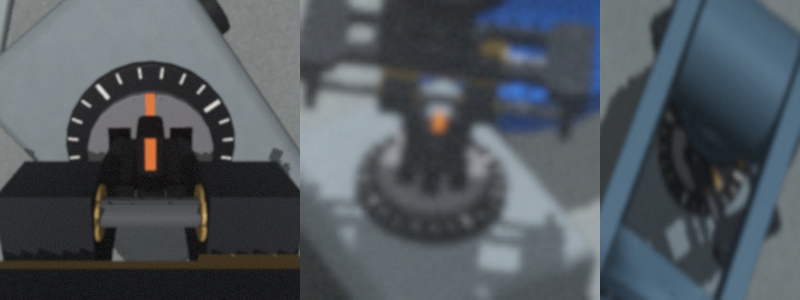

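The wrist view shows the bar held squarely between the pads, with the orange mark near (150,105–165) in the crop, so it has turned with the tool. Torque is starting to rise.

{"op": "play_rows", "data": {"deltas": [[0,0,0,0,0,0.15,-1],[0,0,0,0,0,0,-1]]}}

```text
t: 15.3
ee_pos: [518.2, -145.6, 244.5]
eef_rot: [0.001, 0.827, -0.562, -0.0]
ft_force: [-1.4, -3.6, 6.8]
finger_gap: 13.8
grasp_force: 25.0
```

```bash
python3 st.py
```

```text
t 15.3 pos [ 518.2 -145.6  244.5] xang -68.33 F [-1.4 -3.6  6.8] M [-0.479  0.082  0.236] gap 13.8 g 25.0 q1,q6 [-28.3 130.1] tau6 0.323
```

{"op": "play_rows", "data": {"deltas": [[0,0,0,0,0,0.15,-1],[0,0,0,0,0,0,-1]]}}

```text
t: 15.55
ee_pos: [518.1, -145.6, 244.5]
eef_rot: [0.001, 0.82, -0.572, -0.0]
ft_force: [-1.7, -4.4, 7.1]
finger_gap: 13.8
grasp_force: 25.0
```

```bash
python3 st.py
```

```text
t 15.55 pos [ 518.1 -145.6  244.5] xang -69.83 F [-1.7 -4.4  7.1] M [-0.537  0.139  0.282] gap 13.8 g 25.0 q1,q6 [-28.3 131.6] tau6 0.357
```

{"op": "play_rows", "data": {"deltas": [[0,0,0,0,0,0.2,-1],[0,0,0,0,0,0,-1],[0,0,0,0,0,0,-1]]}}

```text
t: 15.92
ee_pos: [518.0, -145.7, 244.5]
eef_rot: [0.001, 0.81, -0.586, -0.0]
ft_force: [-2.4, -4.0, 6.5]
finger_gap: 14.2
grasp_force: 25.0
```

```bash
python3 st.py
```

```text
t 15.93 pos [ 518.  -145.7  244.5] xang -71.81 F [-2.4 -4.   6.5] M [-0.559  0.229  0.291] gap 14.2 g 25.0 q1,q6 [-28.3 133.6] tau6 0.296
```

The dial is firmly on its stop. The last notch is at a tool angle of about -63.5°, so the target is about 11.5°.

{"op": "play_rows", "data": {"deltas": [[0,0,0,0,0,-0.4,-1],[0,-0.04,0,0,0,-0.5,-1],[0,0,0,0,0,-0.5,-1],[-0.03,0,0,0,0,-0.5,-1],[0,0,0,0,0,-0.5,-1],[0,-0.04,0,0,0,-0.5,-1],[0,0,0,0,0,-0.5,-1],[0.02,-0.02,0,0,0,-0.5,-1],[0,0,0,0,0,-0.3,-1],[0,0,0,0,0,0,-1]]}}

```text
t: 17.18
ee_pos: [519.8, -144.3, 244.5]
eef_rot: [0.001, 0.966, -0.257, -0.001]
ft_force: [-3.1, -5.3, 7.5]
finger_gap: 13.8
grasp_force: 25.0
```

```bash
python3 st.py
```

```text
t 17.18 pos [ 519.8 -144.3  244.5] xang -29.82 F [-3.1 -5.3  7.5] M [-0.707  0.521  0.036] gap 13.8 g 25.0 q1,q6 [-28.   91.8] tau6 -0.18
```

{"op": "play_rows", "data": {"deltas": [[0,0.03,0,0,0,-0.5,-1],[0,0,0,0,0,-0.5,-1],[0,0,0,0,0,-0.5,-1],[0,-0.03,0,0,0,-0.5,-1],[0,0,0,0,0,-0.5,-1],[0,0,0,0,0,-0.5,-1],[0,-0.03,0,0,0,-0.5,-1],[0,0,0,0,0,-0.5,-1],[0,0,0,0,0,-0.1,-1],[0,0,0,0,0,0,-1]]}}

```text
t: 18.42
ee_pos: [520.1, -142.2, 244.5]
eef_rot: [-0.0, 0.995, 0.097, -0.001]
ft_force: [-1.1, -1.1, 7.1]
finger_gap: 13.3
grasp_force: 25.0
```

```bash
python3 st.py
```

```text
t 18.43 pos [ 520.1 -142.2  244.5] xang 11.19 F [-1.1 -1.1  7.1] M [-0.127  0.103  0.039] gap 13.3 g 25.0 q1,q6 [-27.9  50.9] tau6 -0.057
```

{"op": "play_rows", "data": {"deltas": [[0,0,0,0,0,0,0.2],[0,0,0,0,0,0,0.2],[0,0,0,0,0,0,0.2],[0,0,0,0,0,0,0.2],[0,0,-1,0,0,0,0.2],[0,0,-1,0,0,0,0.2],[0,0,-1,0,0,0,0.2],[-1,0,-1,0,0,0,0.2],[-1,0,0,0,0,0,0.2],[-1,0,0,0,0,0,0.2]]}}

```text
t: 19.68
ee_pos: [446.4, -156.9, 344.6]
eef_rot: [0.0, 0.995, 0.096, 0.0]
ft_force: [0.4, -0.9, -0.4]
finger_gap: 52.7
grasp_force: 0.0
```

{"op": "play_rows", "data": {"deltas": [[-1,1,0,0,0,0,0.2],[-1,1,0,0,0,0,0.2],[-1,1,0,0,0,0,0.2],[0,1,0,0,0,0,0.2],[0,1,0,0,0,0,0.2],[0,1,0,0,0,0,0.2],[0,1,0,0,0,0,0.2],[0,1,0,0,0,0,0.2],[0,1,0,0,0,0,0.2],[0,0,0,0,0,0,0.2]]}}

```text
t: 20.92
ee_pos: [416.2, -393.0, 343.6]
eef_rot: [-0.0, 0.995, 0.095, -0.0]
ft_force: [0.7, 0.5, 0.5]
finger_gap: 52.5
grasp_force: 0.0
```

```bash
python3 st.py
python3 - <<'E'
from rig import optics
from h import *
f=optics.grab_frame("top");cv2.imwrite("pics/end.png",f["frame"][:,:,::-1])
U,V=[a.ravel() for a in np.meshgrid(np.arange(310,400),np.arange(178,275))]
P,d=ray(f,U,V);z=f["range_z"][V,U];W=P+d*z[:,None]
b=W[(W[:,2]>250)&(W[:,2]<262)&(np.hypot(W[:,0]-514,W[:,1]+140.5)<40)][:,:2]
w,v=np.linalg.eigh(np.cov((b-b.mean(0)).T));print(len(b),b.mean(0),"dir",np.degrees(np.arctan2(v[1,1],v[0,1])))
E
```

```text
t 20.93 pos [ 416.2 -393.   343.6] xang 10.94 F [0.7 0.5 0.5] M [0.022 0.024 0.041] gap 52.5 g 0.0 q1,q6 [-55.2  23.8] tau6 -0.1
117 [ 514.58000832 -140.68027974] dir -168.79468330948433
```

View pics/end.png

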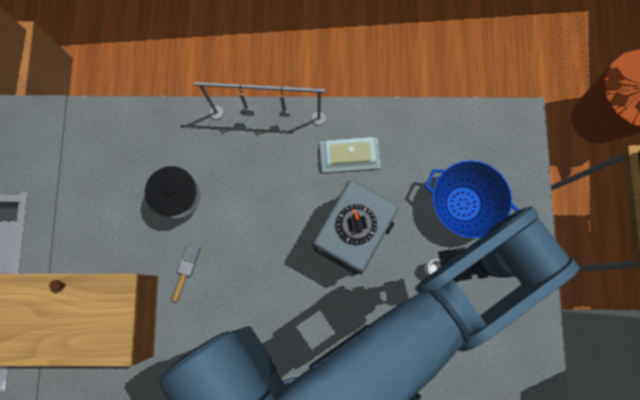

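The end picture shows the bar at (357,222) with the orange end pointing up in the image. It measures 11.2° against an expected 11.3°, so it sits in the fifth notch. The bystanders I can see are where they were, and the arm is clear.

```bash
python3 -c "
from rig import ctrl
print(ctrl.close_job())"
```

```text
the job is handed in; nothing more can be done
None
```

I turned the dial clockwise onto its stop at an estimated 0.33 N m, then back five clicks. It was released in the fifth notch (measured 11.2°, expected 11.3°), and the job is handed in; no verdict came back.

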